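Pack the tiles that match the sample, heavy below light

ROBOT

A 6-joint arm with a two-finger parallel gripper is mounted at the origin on the work surface. World frame = base frame: x ahead of the robot, y to its left, z up, the work surface at z = 0. Lengths are in m, angles in rad, forces in N, time in s.
With the tool pointing down it reaches from about 0.275 to 0.75 m from the base axis. Payload 10.2 kg.
Tool frame: the origin (TCP) lies midway between the tips of the shut fingers; the grasp point (between the pads) lies 19 mm behind it (env.hold_point_z is the distance from the TCP to the grasp point, in m); z points along the fingers, y is the line along which they close (so a half turn about z gives the same grasp; the last joint's range is limited). The gripper opens to 85 mm and grips with 20 to 120 N. Pads are 22 mm wide; open, the fingers measure 114 mm over their backs; the gripper's body (76 mm by 85 mm) begins 54 mm behind the grasp point. The pads swing forward as they close: fully open they stand 13 mm farther back than shut.
Start: joints at [-1.515, 0.313, 1.498, -0, 1.331, -0.223], TCP at [0.144, -0.505, 0.231] pointing down, gripper open.
Joint ranges: [-2.94, 2.94], [-0.97, 2.17], [0.19, 2.56], [-1.23, 4.37], [0.02, 3.11], [-2.88, 2.88]. Speed limits (rad/s): [2.39, 2.39, 3.01, 3.14, 3.14, 3.14].

INTERFACE

Orientations are given as a unit quaternion [x, y, z, w].
In Python, from bench import env, kinematics, monitor, eyes, job gives the robot as it stands. The module is installed in compiled form; this text tells all that it offers. Calls block until the motion is done:
- env.reach(position, orientation): joint-space move of the TCP to a pose.
- env.movel(position, velocity=0.15, frame=None, guard=None): straight line of the TCP; frame=None keeps the orientation; velocity is the mean speed in m/s. With guard (N) it stops when the force on the tool has changed by that much, and returns True; else False.
- env.set_joints(angles): joint-space move.
- env.release() and env.close_gripper(effort=None): open the fingers fully, or close them until they stop; effort is the grip in N (None keeps the last).
- env.hold(seconds).
- kinematics.ik(position, orientation): joint angles nearest the present ones, or None.
- monitor.sense(): the state.
- eyes.grab_frame(name): name is "scene" or "top"; returns a dict with "frame" (420x560x3 uint8, red, green, blue), "mtx" (3x3 intrinsics, pixels), "view" (4x4, takes a point from world to camera coordinates). Camera axes: x right, y down, z forward; pixel columns grow to the right and rows downward; lengths in m; the calibration is good to about 2 mm. A picture is of the moment at which its call begins. There is no depth.
A pose or a line that the arm cannot do raises env.MotionError and nothing moves.
- job.hand_in(): hands the job in; it is judged then, once.
The state is a dict: "clock": time; "joints": joint angles; "qvel": joint speeds; "joint_efforts": joint torques, N m; "position": TCP position; "ee_rot": TCP orientation; "contact_force": force on the tool from outside, world axes, zero at the start; "ft_torque": the same for the moment, N m; "finger_gap": opening from 0.0 (shut) to 1.0 (fully open); "gripper_force": force on a finger pad.
Only numpy, scipy, OpenCV 4.12 (cv2) and the standard library are available. Lean on these libraries where they do the work, as an engineer would, in place of code of your own. Each camera call takes 0.05 s, during which the arm holds its last target. There are 200 camera calls.

TASK

Slide the packing chest's lid back, move the wooden offcut from its near compartment to the scrap tray, and pack into that compartment every loose stock tile on the bench that has the same shape as the sample lying on the black slate: the thick heavy ones flat on the compartment's floor, then the thin ones flat on top of the thick ones, and no tile of another shape. Only when all are packed, slide the lid fully shut and then lay that sample flat on the lid to mark the chest. Leave the other samples on their board, and do not disturb the bowl or the pot.

Things in the scene. Friction and masses are not known exactly. Their poses are not given: they have to be found in the camera images.
- hex_thick1: stock tile of bare red terracotta, thick heavy kind, 26 mm thick, about 110 g, lying flat on the bench: regular hexagon, 52 mm across flats (60 mm across corners); a pair of parallel flats faces its own +x and -x, the others at every 60 deg from these. Origin at the tile's middle (half its thickness up), z up. May be absent.
- hex_thick2: stock tile of bare red terracotta, thick heavy kind, 26 mm thick, about 110 g, lying flat on the bench: regular hexagon, 52 mm across flats (60 mm across corners); a pair of parallel flats faces its own +x and -x, the others at every 60 deg from these. Origin at the tile's middle (half its thickness up), z up. May be absent.
- hex_thin1: stock tile of bare red terracotta, thin light kind, 12 mm thick, about 50 g, lying flat on the bench: regular hexagon, 52 mm across flats (60 mm across corners); a pair of parallel flats faces its own +x and -x, the others at every 60 deg from these. Origin at the tile's middle (half its thickness up), z up. May be absent.
- hex_thin2: stock tile of bare red terracotta, thin light kind, 12 mm thick, about 50 g, lying flat on the bench: regular hexagon, 52 mm across flats (60 mm across corners); a pair of parallel flats faces its own +x and -x, the others at every 60 deg from these. Origin at the tile's middle (half its thickness up), z up. May be absent.
- sample_hex: sample tile of bare red terracotta, 12 mm thick, about 50 g: regular hexagon, 52 mm across flats (60 mm across corners); a pair of parallel flats faces its own +x and -x, the others at every 60 deg from these. One of three samples; exactly one lies on the black slate (the sample of this order), the other two on a plywood board (100 x 240 x 4 mm) at the far side of the bench and stay there. Origin at the tile's middle, z up.
- cross_thick1: stock tile of bare red terracotta, thick heavy kind, 26 mm thick, about 110 g, lying flat on the bench: equal-armed cross (plus sign), 60 mm from arm end to arm end, arms 20 mm wide, lying along its own x and y; the arm ends are flat and parallel. Origin at the tile's middle (half its thickness up), z up. May be absent.
- cross_thick2: stock tile of bare red terracotta, thick heavy kind, 26 mm thick, about 110 g, lying flat on the bench: equal-armed cross (plus sign), 60 mm from arm end to arm end, arms 20 mm wide, lying along its own x and y; the arm ends are flat and parallel. Origin at the tile's middle (half its thickness up), z up. May be absent.
- cross_thin1: stock tile of bare red terracotta, thin light kind, 12 mm thick, about 50 g, lying flat on the bench: equal-armed cross (plus sign), 60 mm from arm end to arm end, arms 20 mm wide, lying along its own x and y; the arm ends are flat and parallel. Origin at the tile's middle (half its thickness up), z up. May be absent.
- cross_thin2: stock tile of bare red terracotta, thin light kind, 12 mm thick, about 50 g, lying flat on the bench: equal-armed cross (plus sign), 60 mm from arm end to arm end, arms 20 mm wide, lying along its own x and y; the arm ends are flat and parallel. Origin at the tile's middle (half its thickness up), z up. May be absent.
- sample_cross: sample tile of bare red terracotta, 12 mm thick, about 50 g: equal-armed cross (plus sign), 60 mm from arm end to arm end, arms 20 mm wide, lying along its own x and y; the arm ends are flat and parallel. One of three samples; exactly one lies on the black slate (the sample of this order), the other two on a plywood board (100 x 240 x 4 mm) at the far side of the bench and stay there. Origin at the tile's middle, z up.
- picket_thick1: stock tile of bare red terracotta, thick heavy kind, 26 mm thick, about 110 g, lying flat on the bench: picket (lozenge drawn out lengthwise): 78 mm long along its own x with a right-angled point at each end, 40 mm wide along y between two straight parallel sides each 38 mm long. Origin at the tile's middle (half its thickness up), z up. May be absent.
- picket_thick2: stock tile of bare red terracotta, thick heavy kind, 26 mm thick, about 110 g, lying flat on the bench: picket (lozenge drawn out lengthwise): 78 mm long along its own x with a right-angled point at each end, 40 mm wide along y between two straight parallel sides each 38 mm long. Origin at the tile's middle (half its thickness up), z up. May be absent.
- picket_thin1: stock tile of bare red terracotta, thin light kind, 12 mm thick, about 50 g, lying flat on the bench: picket (lozenge drawn out lengthwise): 78 mm long along its own x with a right-angled point at each end, 40 mm wide along y between two straight parallel sides each 38 mm long. Origin at the tile's middle (half its thickness up), z up. May be absent.
- picket_thin2: stock tile of bare red terracotta, thin light kind, 12 mm thick, about 50 g, lying flat on the bench: picket (lozenge drawn out lengthwise): 78 mm long along its own x with a right-angled point at each end, 40 mm wide along y between two straight parallel sides each 38 mm long. Origin at the tile's middle (half its thickness up), z up. May be absent.
- sample_picket: sample tile of bare red terracotta, 12 mm thick, about 50 g: picket (lozenge drawn out lengthwise): 78 mm long along its own x with a right-angled point at each end, 40 mm wide along y between two straight parallel sides each 38 mm long. One of three samples; exactly one lies on the black slate (the sample of this order), the other two on a plywood board (100 x 240 x 4 mm) at the far side of the bench and stay there. Origin at the tile's middle, z up.
- slate: black slate, 110 x 110 x 4 mm, fixed on the bench to the right of the stock tiles; the order's sample lies on it. Origin at the centre of its underside.
- chest: fixed wooden packing chest, 310 mm (own x) x 216 mm (own y), walls 8 mm thick reaching 70 mm above the bench, with two thin guide strips along its sides up to 80 mm (look only). A cross wall divides it into a near compartment (towards own -x, the robot) and a far one. Origin at the centre of its underside, x away from the robot.
- bay (a point): centre of the floor of the chest's near compartment, 8 mm above the bench, axes as the chest. The compartment is open above when the lid is slid back; inside 140 mm (x) x 200 mm (y) x 62 mm deep, so there is room for thick tiles side by side (for instance 50 mm to either side of the centre along y), with thin tiles on them (up to two thin ones on a thick one); two thick ones and a thin one in a pile would stand above the walls.
- lid (a joint): flat plywood lid of the chest, 154 x 202 x 6 mm, top face about 76.5 mm above the bench, with a wooden handle: a bar 14 mm thick (chest's x), 50 mm long (chest's y), standing 22 mm high on the lid, its middle 55 mm from the lid's middle towards the robot. It slides level along the chest's x: 0 = fully shut over the near compartment, 0.15 m = fully back over the far compartment. Resists with about 2 N and stays where it is left.
- lid_top (a point): middle of the lid's top face, axes as the chest; moves with the lid. The free part of the lid lies from the handle away from the robot: a good place for a tile is 25 mm from this point along +x.
- bowl: bystander: terracotta bowl, 100 mm wide, 50 mm high, beyond the tiles; leave alone. Origin at the centre of its underside.
- pot: bystander: small closed terracotta pot, 84 mm wide, 80 mm high, far right; leave alone. Origin at the centre of its underside.
- block: offcut of bare wood, 60 x 35 x 25 mm, about 40 g, left lying in the near compartment at the start. Origin at the centre of its underside, x along the 60 mm.
- scrap_tray: fixed shallow grey tray for scrap, 105 x 105 mm, 14 mm high with 4 mm walls and floor, on the bench to the right, beyond the slate. Origin at the centre of its underside.

How it is judged:
On the way, in this order (a step that is already met when the one before it is completed fails the run):
1. the lid is slid back, clear of the near compartment (value of joint lid above 0.125 m), for 0.2 s.
2. all stock tiles of the sample's shape are packed, thick on the floor, thin on top, no others, the offcut out, while the sample is still on the slate (((horizontal distance between sample_hex and slate below 0.065 m and horizontal distance between block and bay above 0.12 m and (horizontal distance between each of hex_thick1, hex_thick2, hex_thin1, hex_thin2 and bay below 0.094 m and angle between the z axis of each of hex_thick1, hex_thick2, hex_thin1, hex_thin2 and the z axis of chest, either way round below 0.12 rad and z of each of hex_thick1, hex_thick2 in the frame of bay below 0.019 m and z of each of hex_thick1, hex_thick2, hex_thin1, hex_thin2 in the frame of bay below 0.062 m and z of each of hex_thin1, hex_thin2 in the frame of bay above 0.027 m) and horizontal distance between each of cross_thick1, cross_thick2, cross_thin1, cross_thin2, picket_thick1, picket_thick2, picket_thin1, picket_thin2 and bay above 0.094 m) or (horizontal distance between sample_cross and slate below 0.065 m and horizontal distance between block and bay above 0.12 m and (horizontal distance between each of cross_thick1, cross_thick2, cross_thin1, cross_thin2 and bay below 0.094 m and angle between the z axis of each of cross_thick1, cross_thick2, cross_thin1, cross_thin2 and the z axis of chest, either way round below 0.12 rad and z of each of cross_thick1, cross_thick2 in the frame of bay below 0.019 m and z of each of cross_thick1, cross_thick2, cross_thin1, cross_thin2 in the frame of bay below 0.062 m and z of each of cross_thin1, cross_thin2 in the frame of bay above 0.027 m) and horizontal distance between each of hex_thick1, hex_thick2, hex_thin1, hex_thin2, picket_thick1, picket_thick2, picket_thin1, picket_thin2 and bay above 0.094 m) or (horizontal distance between sample_picket and slate below 0.065 m and horizontal distance between block and bay above 0.12 m and (horizontal distance between each of picket_thick1, picket_thick2, picket_thin1, picket_thin2 and bay below 0.094 m and angle between the z axis of each of picket_thick1, picket_thick2, picket_thin1, picket_thin2 and the z axis of chest, either way round below 0.12 rad and z of each of picket_thick1, picket_thick2 in the frame of bay below 0.019 m and z of each of picket_thick1, picket_thick2, picket_thin1, picket_thin2 in the frame of bay below 0.062 m and z of each of picket_thin1, picket_thin2 in the frame of bay above 0.027 m) and horizontal distance between each of hex_thick1, hex_thick2, hex_thin1, hex_thin2, cross_thick1, cross_thick2, cross_thin1, cross_thin2 and bay above 0.094 m))), for 0.2 s.
3. the lid is fully shut, the sample not yet on it (value of joint lid below 0.008 m and horizontal distance between each of sample_hex, sample_cross, sample_picket and lid_top above 0.12 m), for 0.2 s.
At the end, for the whole second after the job is handed in: Lid shut within 8 mm; offcut in the tray; all matching stock tiles in the near compartment, flat within 0.12 rad, thick middles under 19 mm above its floor, thin middles over 27 mm; no other stock tile in it; the sample flat and still on the lid; the other two samples within 40 mm of their places (value of joint lid below 0.008 m and horizontal distance between block and scrap_tray below 0.045 m and z of block in the frame of scrap_tray below 0.02 m and linear speed of block below 0.02 m/s and (((horizontal distance between each of hex_thick1, hex_thick2, hex_thin1, hex_thin2 and bay below 0.094 m and angle between the z axis of each of hex_thick1, hex_thick2, hex_thin1, hex_thin2 and the z axis of chest, either way round below 0.12 rad and z of each of hex_thick1, hex_thick2 in the frame of bay below 0.019 m and z of each of hex_thick1, hex_thick2, hex_thin1, hex_thin2 in the frame of bay below 0.062 m and z of each of hex_thin1, hex_thin2 in the frame of bay above 0.027 m) and horizontal distance between each of cross_thick1, cross_thick2, cross_thin1, cross_thin2, picket_thick1, picket_thick2, picket_thin1, picket_thin2 and bay above 0.094 m and x of sample_hex in the frame of lid_top between -0.075 and 0.075 m and y of sample_hex in the frame of lid_top between -0.095 and 0.095 m and z of sample_hex in the frame of lid_top between 0.003 and 0.01 m and angle between the z axis of sample_hex and the z axis of chest, either way round below 0.1 rad and linear speed of each of sample_hex, hex_thick1, hex_thick2, hex_thin1, hex_thin2 below 0.02 m/s and distance of each of sample_cross, sample_picket from where it was at the start of the episode below 0.04 m) or ((horizontal distance between each of cross_thick1, cross_thick2, cross_thin1, cross_thin2 and bay below 0.094 m and angle between the z axis of each of cross_thick1, cross_thick2, cross_thin1, cross_thin2 and the z axis of chest, either way round below 0.12 rad and z of each of cross_thick1, cross_thick2 in the frame of bay below 0.019 m and z of each of cross_thick1, cross_thick2, cross_thin1, cross_thin2 in the frame of bay below 0.062 m and z of each of cross_thin1, cross_thin2 in the frame of bay above 0.027 m) and horizontal distance between each of hex_thick1, hex_thick2, hex_thin1, hex_thin2, picket_thick1, picket_thick2, picket_thin1, picket_thin2 and bay above 0.094 m and x of sample_cross in the frame of lid_top between -0.075 and 0.075 m and y of sample_cross in the frame of lid_top between -0.095 and 0.095 m and z of sample_cross in the frame of lid_top between 0.003 and 0.01 m and angle between the z axis of sample_cross and the z axis of chest, either way round below 0.1 rad and linear speed of each of sample_cross, cross_thick1, cross_thick2, cross_thin1, cross_thin2 below 0.02 m/s and distance of each of sample_hex, sample_picket from where it was at the start of the episode below 0.04 m) or ((horizontal distance between each of picket_thick1, picket_thick2, picket_thin1, picket_thin2 and bay below 0.094 m and angle between the z axis of each of picket_thick1, picket_thick2, picket_thin1, picket_thin2 and the z axis of chest, either way round below 0.12 rad and z of each of picket_thick1, picket_thick2 in the frame of bay below 0.019 m and z of each of picket_thick1, picket_thick2, picket_thin1, picket_thin2 in the frame of bay below 0.062 m and z of each of picket_thin1, picket_thin2 in the frame of bay above 0.027 m) and horizontal distance between each of hex_thick1, hex_thick2, hex_thin1, hex_thin2, cross_thick1, cross_thick2, cross_thin1, cross_thin2 and bay above 0.094 m and x of sample_picket in the frame of lid_top between -0.075 and 0.075 m and y of sample_picket in the frame of lid_top between -0.095 and 0.095 m and z of sample_picket in the frame of lid_top between 0.003 and 0.01 m and angle between the z axis of sample_picket and the z axis of chest, either way round below 0.1 rad and linear speed of each of sample_picket, picket_thick1, picket_thick2, picket_thin1, picket_thin2 below 0.02 m/s and distance of each of sample_hex, sample_cross from where it was at the start of the episode below 0.04 m))); the robot touches nothing.
It fails at once if the bowl is disturbed (moved over 30 mm) (distance of bowl from where it was at the start of the episode above 0.03 m).
It fails at once if the pot is disturbed (moved over 30 mm) (distance of pot from where it was at the start of the episode above 0.03 m).
Of hex_thick1, hex_thick2, hex_thin1, hex_thin2 only 3 to 4 are there at a start; the rules pass over those that are not, and their reading is None.
Of cross_thick1, cross_thick2, cross_thin1, cross_thin2 only 3 to 4 are there at a start; the rules pass over those that are not, and their reading is None.
Of picket_thick1, picket_thick2, picket_thin1, picket_thin2 only 3 to 4 are there at a start; the rules pass over those that are not, and their reading is None.
At some moment in a run one of hex_thick1, hex_thick2, cross_thick1, cross_thick2, picket_thick1, picket_thick2 may be knocked a few centimetres aside while the robot is not near it.
Once in a run the grip may slacken for a moment while it holds something.
It also fails if it takes over 200 s, if anything falls off the work surface, if the arm or the gripper's body presses on something with over 40 N, if the wrist force passes 120 N, or if a joint passes its speed limit or range.

## Working session

There is one attempt and no reset: what is moved stays moved. The work goes in short steps, each a Python script; the robot and the scene stay as the last script left them, time stands still between calls to the robot, and variables do not carry over. Pictures are saved under pics/ and viewed, at most 14 in all, crops included, and the job is handed in when it is done.

```bash
mkdir -p pics
python3 - <<'E'
from bench import env, kinematics, monitor, eyes, job
import cv2,numpy as np
for n in("top","scene"):
    d=eyes.grab_frame(n); cv2.imwrite(f"pics/{n}0.png",cv2.resize(d["frame"][:,:,::-1],(800,600),interpolation=cv2.INTER_CUBIC))
    print(n,d["mtx"].tolist(),np.round(d["view"],4).tolist())
s=monitor.sense();print(s["clock"],s["position"],s["ee_rot"],s["finger_gap"],env.hold_point_z)
E
```

```text
top [[503.56512314150797, 0.0, 289.6135612244604], [0.0, 503.56512314150797, 206.71577180757666], [0.0, 0.0, 1.0]] [[-0.0143, -0.9999, 0.0083, -0.1056], [-0.982, 0.0125, -0.1884, 0.6225], [0.1882, -0.0109, -0.9821, 1.1115], [0.0, 0.0, 0.0, 1.0]]
scene [[455.30292676102374, 0.0, 284.9815986298151], [0.0, 455.30292676102374, 205.42309679420003], [0.0, 0.0, 1.0]] [[0.6482, 0.7612, -0.0202, -0.3253], [0.4137, -0.3743, -0.8299, -0.2269], [-0.6393, 0.5296, -0.5575, 1.6835], [0.0, 0.0, 0.0, 1.0]]
0.1 [ 0.14447208 -0.50450953  0.23081358] [ 9.90296397e-01  1.38970318e-01  3.63938775e-05 -5.42885174e-04] 0.9989492082384703 0.0187
```

View pics/top0.png

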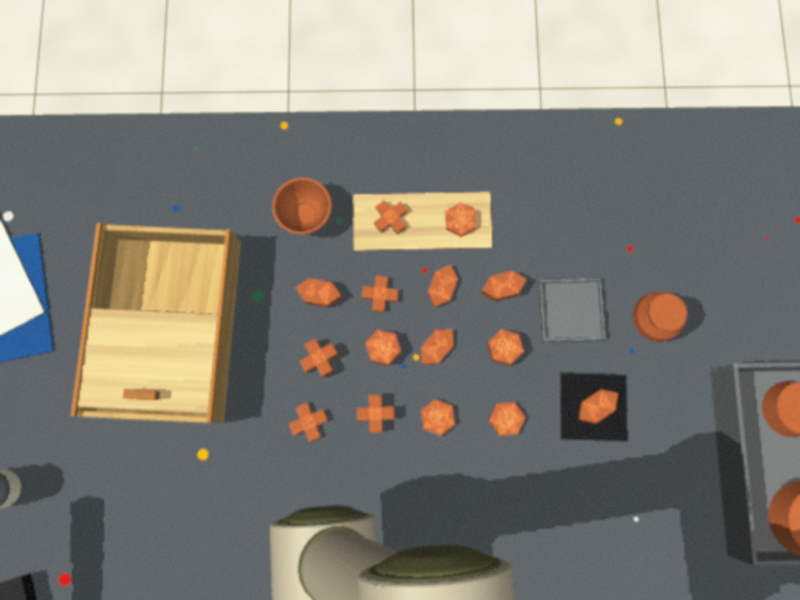

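View pics/scene0.png

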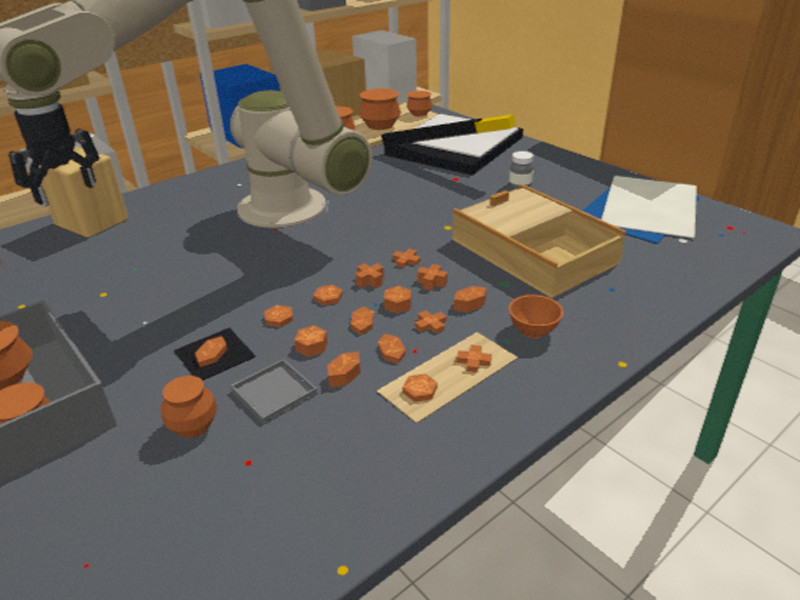

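The order's sample is a picket, on the slate at top (598,406). There are four stock pickets, at top (319,292), (443,285), (504,285) and (437,345). I'll enlarge to read their thickness and orientation.

Run:
```python
from bench import eyes
import cv2
t=eyes.grab_frame("top")["frame"][:,:,::-1]; s=eyes.grab_frame("scene")["frame"][:,:,::-1]
cv2.imwrite("pics/c1.png",cv2.resize(t[180:315,200:380],(800,600),interpolation=cv2.INTER_CUBIC))   # x*4.444
cv2.imwrite("pics/c2.png",cv2.resize(s[170:290,200:360],(800,600),interpolation=cv2.INTER_CUBIC)) # x5
cv2.imwrite("pics/c3.png",cv2.resize(t[150:303,45:249],(800,600),interpolation=cv2.INTER_CUBIC)) # x3.92
```

```text
(no output)
```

View pics/c1.png

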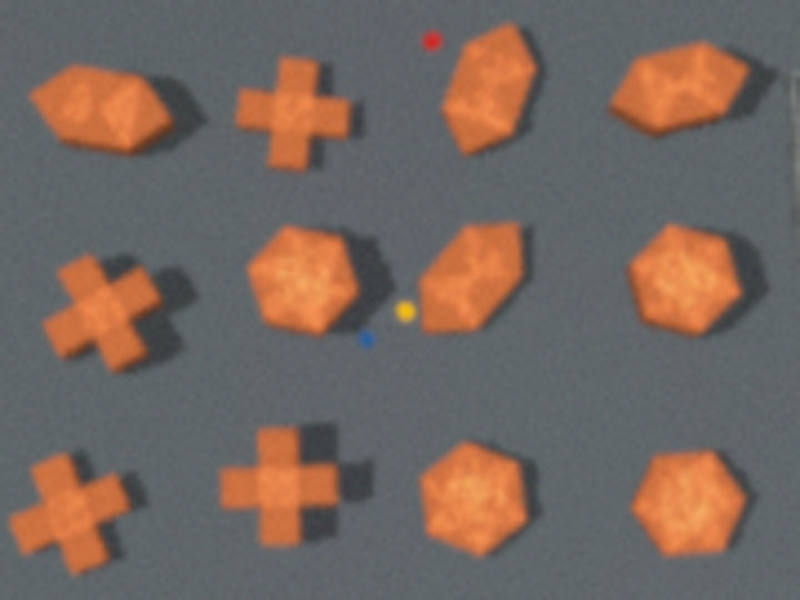

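View pics/c2.png

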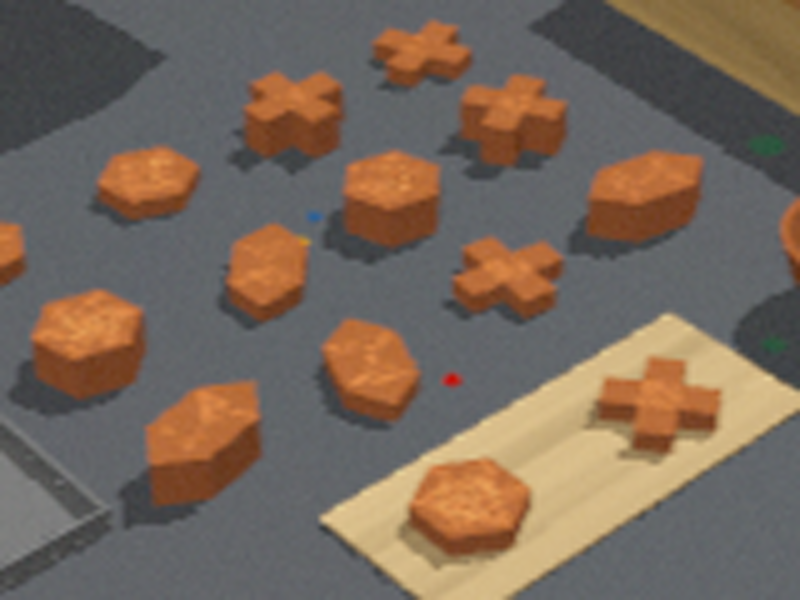

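View pics/c3.png

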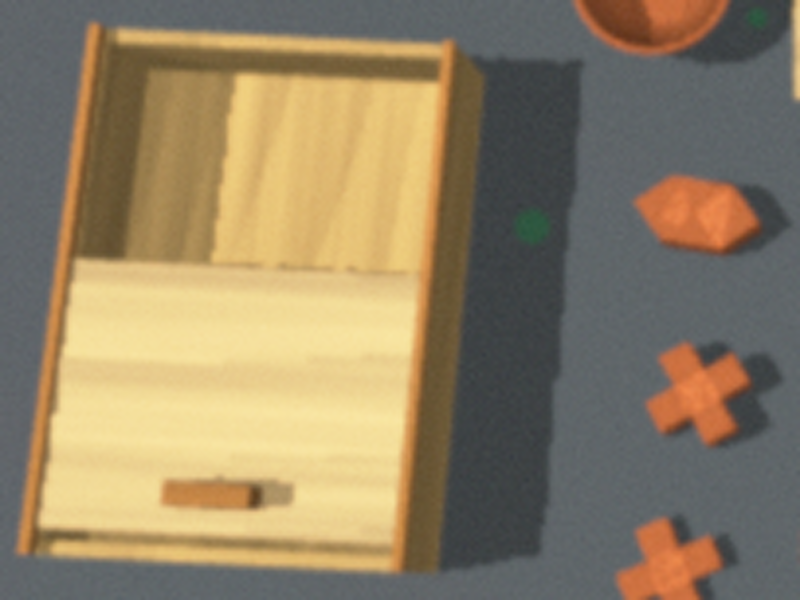

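The thick pickets are at c1 (100,110) and (680,88). The thin ones are at (490,88) and (472,278). The chest's top corners in c3 are about (22,553), (400,570), (450,42) and (95,27), and its handle top is about (207,495). Next I'll fit poses by prism-silhouette overlap.

```bash
cat > h.py <<'E'
from bench import env, kinematics, monitor, eyes, job
import cv2, numpy as np
from scipy.optimize import minimize
from scipy.spatial.transform import Rotation as R
PICKET=np.array([[39,0],[19,20],[-19,20],[-39,0],[-19,-20],[19,-20]])/1000
def proj(d,P):
    c=np.asarray(P)@d["view"][:3,:3].T+d["view"][:3,3]; p=c@d["mtx"].T
    return p[:,:2]/p[:,2:]
def unproj(d,uv,z):
    uv=np.atleast_2d(uv); Rm,t=d["view"][:3,:3],d["view"][:3,3]
    ray=np.c_[uv,np.ones(len(uv))]@np.linalg.inv(d["mtx"]).T@Rm; o=-Rm.T@t
    return o+ray*((z-o[2])/ray[:,2])[:,None]
def mask(d,lo=(2,130,60),hi=(18,255,255)):
    return cv2.inRange(cv2.cvtColor(d["frame"],cv2.COLOR_RGB2HSV),lo,hi)
def fit(d,xy,h,z0=0.,poly=PICKET,m=None):
    """fit (x,y,yaw) of a convex prism near xy to the colour mask; returns pose, IoU"""
    K=4; c=proj(d,[[*xy,z0+h/2]])[0]; o=np.round(c).astype(int)-32
    m=mask(d) if m is None else m
    n,l,st,ce=cv2.connectedComponentsWithStats(m)
    i=1+np.argmin(np.linalg.norm(ce[1:]-c,axis=1)+1e3*(st[1:,4]<150))
    w=cv2.resize(((l==i)*255).astype(np.uint8)[o[1]:o[1]+64,o[0]:o[0]+64],None,fx=K,fy=K,interpolation=cv2.INTER_LINEAR)>127
    start=unproj(d,ce[i],z0+h/2)[0,:2]
    def cost(p):
        C,S=np.cos(p[2]),np.sin(p[2]); q=poly@[[C,S],[-S,C]]+p[:2]
        P=np.r_[np.c_[q,np.full(len(q),z0)],np.c_[q,np.full(len(q),z0+h)]]
        hull=cv2.convexHull(((proj(d,P)-o+.5)*K-.5).astype(np.float32))
        g=np.zeros(w.shape,np.uint8); cv2.fillConvexPoly(g,np.round(hull*16).astype(np.int32),1,shift=4)
        g=g>0; return -(g&w).sum()/(g|w).sum()
    best=min((minimize(cost,[*start,a],method="Nelder-Mead",options=dict(initial_simplex=np.array([[0,0,0],[.006,0,0],[0,.006,0],[0,0,.25]])+[*start,a],xatol=1e-4,fatol=1e-4)) for a in np.arange(0,np.pi,np.pi/6)),key=lambda r:r.fun)
    return best.x,-best.fun
def quat(phi):
    """tool down, closing line at yaw phi"""
    y=np.array([np.cos(phi),np.sin(phi),0]); z=np.array([0,0,-1.]); return R.from_matrix(np.c_[np.cross(y,z),y,z]).as_quat()
def q_at(p,phi):
    j=monitor.sense()["joints"]; c=[]
    for f in (phi,phi+np.pi):
        s=kinematics.ik(p,quat(f))
        if s is not None: c.append((abs(s[5]),f))
    return quat(min(c)[1])
E
python3 - <<'E'
from h import *
d=eyes.grab_frame("top"); np.set_printoptions(precision=4,suppress=True)
c1=lambda u,v:np.array([200+u/4.444,180+v/4.444]); c3=lambda u,v:np.array([45+u/3.9216,150+v/3.9216])
for n,u,v,h,z0 in [("thickA",100,110,.026,0),("thickB",680,88,.026,0),("thinA",490,88,.012,0),("thinB",472,278,.012,0)]:
    print(n,*fit(d,unproj(d,c1(u,v),z0+h/2)[0,:2],h,z0))
print("sample",*fit(d,unproj(d,[598*.7,406*.7],.01)[0,:2],.012,.004))
print("tray",unproj(d,np.array([[541,280],[603,279],[606,340],[545,342]])*.7,.014).mean(0))
C=unproj(d,np.array([c3(*p) for p in [(20,553),(401,571),(455,42),(90,25)]]),.08)
print("chest corners",C,C.mean(0))
print("side yaw",np.arctan2(*(C[2]-C[1])[1::-1]),np.arctan2(*(C[3]-C[0])[1::-1]))
print("handle",unproj(d,c3(207,495),.0985)); print("lid edge",unproj(d,[c3(75,258),c3(420,272)],.0765))
E
```

```text
thickA [0.6376 0.0469 1.4036] 0.9353213507625272
thickB [ 0.6454 -0.2673  1.8052] 0.9292595650977153
thinA [ 0.6481 -0.1637  2.7837] 0.9574532745783315
thinB [ 0.5434 -0.1516  2.4126] 0.9459219858156028
sample [ 0.4409 -0.4164  2.1464] 0.9192082659031495
tray [ 0.601  -0.3845  0.014 ]
chest corners [[0.4346 0.4169 0.08  ]
 [0.4216 0.2028 0.08  ]
 [0.7295 0.1829 0.08  ]
 [0.7425 0.3987 0.08  ]] [0.5821 0.3004 0.08  ]
side yaw -0.06456471283168229 -0.05891303090421114
handle [[0.4644 0.3072 0.0985]]
lid edge [[0.6033 0.3994 0.0765]
 [0.5924 0.1994 0.0765]]
```

```bash
cat >> h.py <<'E'
YAW=-0.061; EX=np.array([np.cos(YAW),np.sin(YAW),0]); EY=np.array([-EX[1],EX[0],0]); BAY=np.array([.505,.305,0])
E
python3 - <<'E'
from h import *
H=np.array([.4644,.3072,0]); up=lambda z:np.array([0,0,z])
q=q_at(H+up(.2),YAW)
env.reach(H+up(.2),q); env.movel(H+up(.083),.1,guard=15)
env.close_gripper(40); s=monitor.sense(); print(s["position"],s["finger_gap"],s["gripper_force"],s["clock"])
p=s["position"]; print(env.movel(p+EX*.14,.08,guard=15))
s=monitor.sense(); print(s["position"],(s["position"]-p)@EX,s["contact_force"])
env.release(); p=s["position"]; env.movel(p+up(.1),.15)
env.reach([.35,-.35,.3],quat(0)); 
d=eyes.grab_frame("top"); cv2.imwrite("pics/open.png",cv2.resize(d["frame"][120:300,40:280,::-1],(800,600),interpolation=cv2.INTER_CUBIC))
print(monitor.sense()["clock"])
E
```

```text
[0.46459188 0.30720999 0.08322668] 0.15196098612729175 41.66411340236664 5.275
True
[0.60052764 0.29859767 0.0832404 ] 0.13620795902400837 [-2.75307635 -1.00805097  4.29418584]
10.9333
```

View pics/open.png

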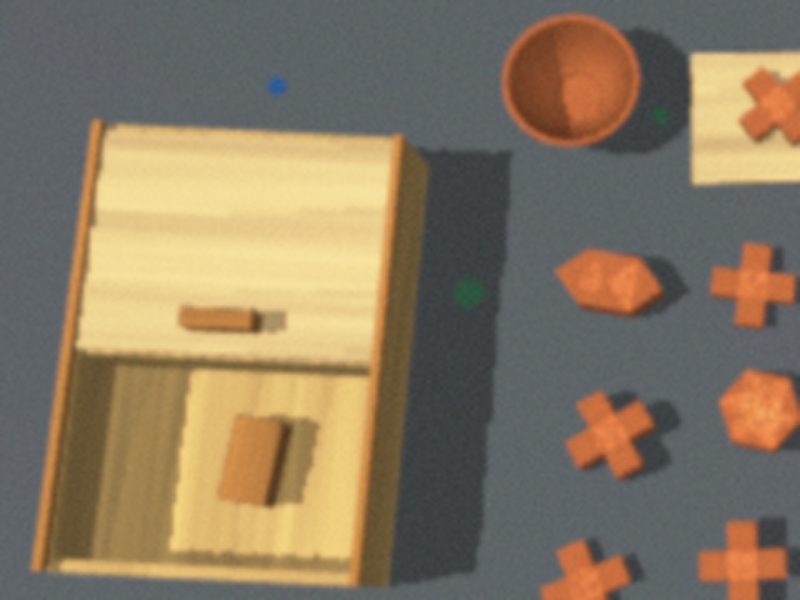

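The lid is fully back against its stop. The offcut's top corners are at about (238,417), (287,424), (270,506) and (220,500) in the crop. I'll move it to the tray.

```bash
cat >> h.py <<'E'
SAFE=.2
def gap(): s=monitor.sense(); return round(s["finger_gap"],3),round(float(s["gripper_force"]),1),round(s["clock"],1)
def pick(xy,z,phi,effort=60):
    P=lambda h:np.array([xy[0],xy[1],h]); q=q_at(P(z),phi)
    env.reach(P(SAFE),q); env.movel(P(z+.05),.2); hit=env.movel(P(z),.08,guard=15)
    env.close_gripper(effort); g0=gap(); env.movel(P(SAFE),.15); print("pick",hit,g0,gap())
def place(xy,z,phi,guard=8,stay=False):
    P=lambda h:np.array([xy[0],xy[1],h]); q=q_at(P(z),phi)
    env.reach(P(SAFE),q); g0=gap(); env.movel(P(z+.03),.15); hit=env.movel(P(z),.05,guard=guard)
    s=monitor.sense()["position"][2]; g1=gap()
    env.release(); env.movel(P(SAFE),.15); print("place",g0,hit,round(s-z,4),g1)
E
python3 - <<'E'
from h import *
d=eyes.grab_frame("top")
c=unproj(d,np.array([(238,417),(287,424),(270,506),(220,500)])/3.3333+[40,120],.033); m=c.mean(0)
L=(c[0]+c[1]-c[2]-c[3])/2; a=np.arctan2(L[1],L[0]); print(m,a,np.linalg.norm(L),np.linalg.norm(c[0]-c[1]))
pick(m[:2],.018,a+np.pi/2)
place((.601,-.3845),.0155,0)
env.reach([.35,-.35,.3],quat(0)); d=eyes.grab_frame("top")
cv2.imwrite("pics/b.png",cv2.resize(d["frame"][150:318,224:448,::-1],(800,600),interpolation=cv2.INTER_CUBIC))
for n,p,h in [("thickA",(.6376,.0469),.026),("thickB",(.6454,-.2673),.026),("thinA",(.6481,-.1637),.012),("thinB",(.5434,-.1516),.012)]: print(n,*fit(d,p,h))
E
```

```text
[0.50863043 0.29102158 0.033     ] -0.16036904943268443 0.058126135052588006 0.034924032610478786
pick False (0.391, 61.3, 15.5) (0.394, 60.6, 16.8)
place (0.39, 60.6, 19.3) True -0.0008 (0.392, 61.2, 21.0)
thickA [0.63741895 0.04703037 1.41153483] 0.9319421713038735
thickB [ 0.64541322 -0.26731944  1.80457886] 0.933920704845815
thinA [ 0.64806838 -0.16371636  2.78370814] 0.9574532745783315
thinB [ 0.54339522 -0.15150968  2.40254166] 0.9448469614076593
```

View pics/b.png

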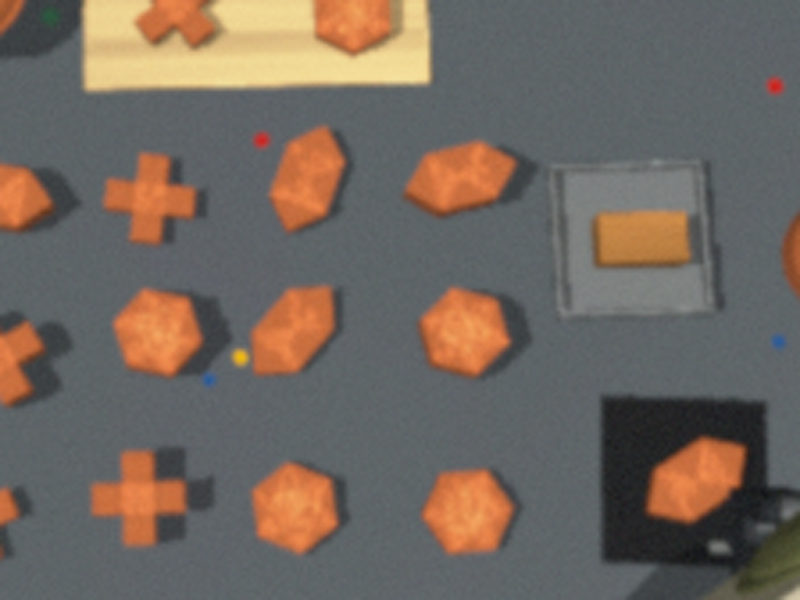

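The offcut is in the tray and the tiles have not moved. Next, the two thick pickets.

```bash
cat > thick.py <<'E'
from h import *
def look(p,h,thr=.9):
    d=eyes.grab_frame("top"); x,i=fit(d,p,h); print("fit",x.round(4),round(i,3)); assert i>thr and np.hypot(*(x[:2]-p))<.03; return x
E
python3 - <<'E'
from thick import *
x=look((.6374,.0470),.026); pick(x[:2],.005,x[2]+np.pi/2); 
if gap()[0]<.3: raise SystemExit("lost")
place((BAY+.05*EY)[:2],.0135,YAW)
x=look((.6454,-.2673),.026); o=.004*np.array([-np.sin(x[2]),np.cos(x[2])]); o*=np.sign(o[0])
pick(x[:2]+o,.005,x[2]+np.pi/2)
if gap()[0]<.3: raise SystemExit("lost")
place((BAY-.05*EY)[:2],.0135,YAW)
env.reach([.35,-.35,.3],quat(0)); d=eyes.grab_frame("top")
cv2.imwrite("pics/t.png",cv2.resize(d["frame"][120:312,40:296,::-1],(800,600),interpolation=cv2.INTER_CUBIC))
for s in (1,-1): print(*fit(d,(BAY+s*.05*EY)[:2],.026,.008,m=mask(d,(2,175,60))))
E
```

```text
fit [0.6379 0.047  1.408 ] 0.932
pick False (0.456, 62.9, 28.1) (0.453, 62.2, 29.6)
place (0.45, 62.2, 30.8) True 0.0002 (0.452, 63.1, 32.6)
fit [ 0.6795 -0.2338  1.7916] 0.923Traceback (most recent call last):
  File "<stdin>", line 5, in <module>
  File "thick.py", line 3, in look
    d=eyes.grab_frame("top"); x,i=fit(d,p,h); print("fit",x.round(4),round(i,3)); assert i>thr and np.hypot(*(x[:2]-p))<.03; return x
                                                                                         ^^^^^^^^^^^^^^^^^^^^^^^^^^^^^^^^^^
AssertionError
```

Thick B was knocked to about (0.680, -0.234). I'll check its surroundings.

Run:
```python
from h import *
d=eyes.grab_frame("top"); cv2.imwrite("pics/k.png",cv2.resize(d["frame"][120:312,140:396,::-1],(800,600),interpolation=cv2.INTER_CUBIC))
print(kinematics.ik([.68,-.234,.005],quat(1.79+1.57)) is not None, kinematics.ik([.68,-.234,.2],quat(1.79-1.57)) is not None)
```

```text
True True
```

View pics/k.png

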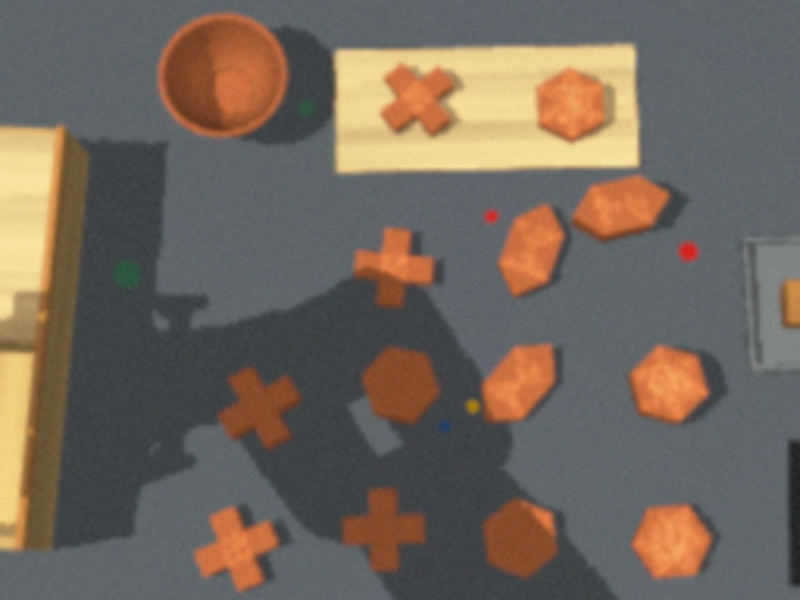

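Run:
```python
from thick import *
x=look((.6795,-.2338),.026); o=.006*np.array([-np.sin(x[2]),np.cos(x[2])]); o*=-np.sign(o[0])
pick(x[:2]+o,.010,x[2]+np.pi/2)
if gap()[0]<.3: raise SystemExit("lost")
place((BAY-.05*EY)[:2],.0185,YAW)
env.reach([.35,-.35,.3],quat(0)); d=eyes.grab_frame("top")
cv2.imwrite("pics/t.png",cv2.resize(d["frame"][120:312,40:296,::-1],(800,600),interpolation=cv2.INTER_CUBIC))
for s in (1,-1): print(*fit(d,(BAY+s*.05*EY)[:2],.026,.008,m=mask(d,(2,175,60))))
```

```text
fit [ 0.6791 -0.2338  1.7903] 0.924
pick False (0.454, 62.5, 39.0) (0.449, 61.8, 40.4)
place (0.452, 61.8, 42.3) True 0.0004 (0.451, 62.7, 44.0)
[0.50701449 0.35190357 1.38290306] 0.39194004177417374
[0.5004966  0.24880365 1.34725952] 0.3348978815171889
```

View pics/t.png

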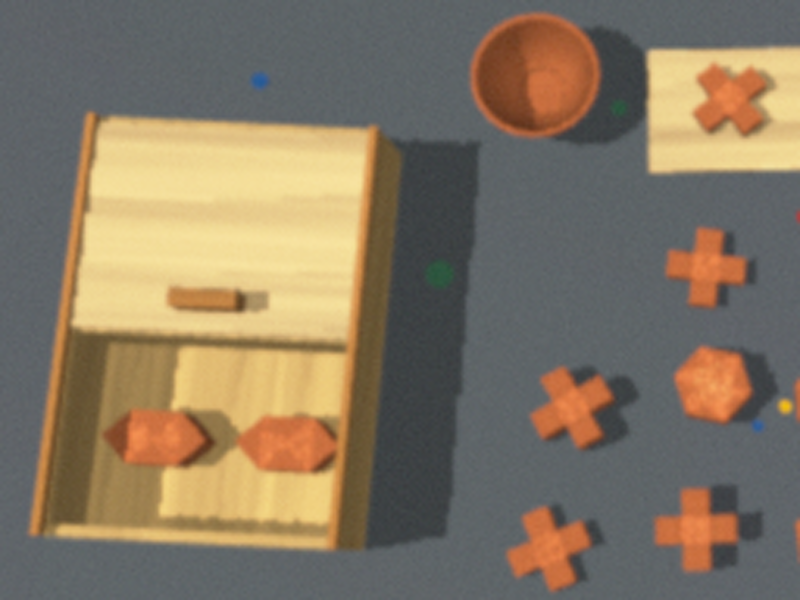

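Both thick pickets lie flat, side by side. Now the thin ones.

Run:
```python
from thick import *
for p,s in (((.6481,-.1637),1),((.5434,-.1515),-1)):
    x=look(p,.012); pick(x[:2],.0015,x[2]+np.pi/2)
    if gap()[0]<.3: raise SystemExit("lost")
    place((BAY+s*.05*EY)[:2],.036,YAW)
env.reach([.35,-.35,.3],quat(0)); d=eyes.grab_frame("top")
cv2.imwrite("pics/u.png",cv2.resize(d["frame"][120:312,40:296,::-1],(800,600),interpolation=cv2.INTER_CUBIC))
print(*fit(d,(.4409,-.4164),.012,.004))
```

```text
fit [ 0.6481 -0.1637  2.7837] 0.957
pick False (0.446, 60.8, 52.6) (0.447, 60.2, 54.0)
place (0.445, 60.2, 56.0) True 0.0002 (0.448, 60.9, 57.6)
fit [ 0.5434 -0.1513 -0.7397] 0.95
pick False (0.447, 60.8, 63.4) (0.441, 60.2, 64.9)
place (0.445, 60.2, 66.4) True 0.0002 (0.446, 60.8, 68.0)
[ 0.44134847 -0.4159655  -0.98118106] 0.9194656011986515
```

View pics/u.png

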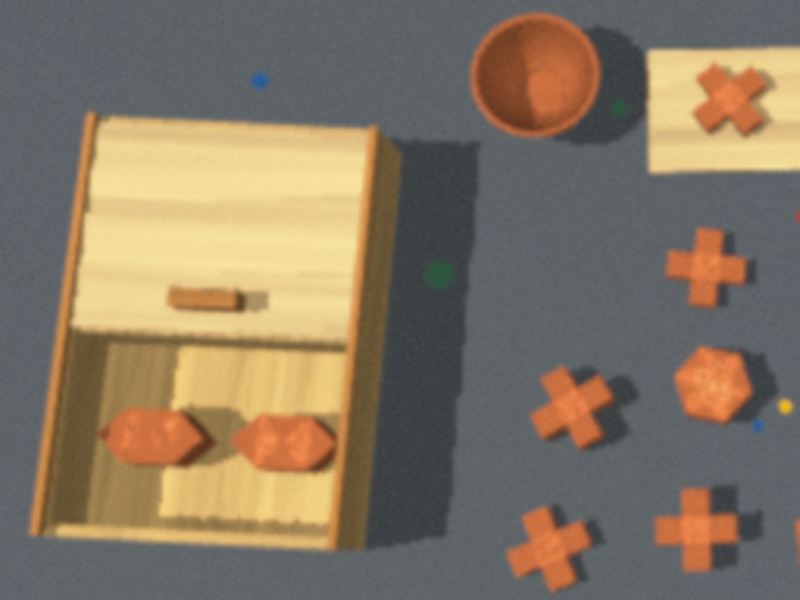

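Both thin pickets sit on the thick ones. Next I'll shut the lid.

Run:
```python
from thick import *
H=np.array([.6005,.2986,0]); up=lambda z:np.array([0,0,z])
q=q_at(H+up(.2),YAW)
env.reach(H+up(.2),q); print(env.movel(H+up(.083),.1,guard=15)); env.close_gripper(40); print(gap())
p=monitor.sense()["position"]; print(env.movel(p-EX*.156,.08,guard=20))
p2=monitor.sense()["position"]; print((p2-p)@EX,gap())
env.hold(.3); env.release(); env.movel(p2+up(.1),.15)
d=eyes.grab_frame("top"); x,i=fit(d,(.4413,-.4160),.012,.004); print(x,i); assert i>.88
if abs((p2-p)@EX)>.145:
    pick(x[:2],.0055,x[2]+np.pi/2); print(gap())
    if gap()[0]>.3: place((BAY+.025*EX)[:2],.079,YAW+np.pi/2)
env.reach([.35,-.35,.3],quat(0))
a=eyes.grab_frame("top")["frame"][100:310,40:460,::-1]; b=eyes.grab_frame("scene")["frame"][90:300,140:560,::-1]
cv2.imwrite("pics/end.png",cv2.resize(np.vstack([a,b]),(600,600),interpolation=cv2.INTER_CUBIC))
```

```text
False
(0.155, 41.7, 76.6)
True
-0.14999131297026735 (0.152, 42.3, 78.3)
[ 0.44113151 -0.41595259  2.16012837] 0.9192484757994277
pick False (0.447, 60.6, 84.9) (0.452, 59.9, 86.3)
(0.452, 59.9, 86.3)
place (0.45, 60.0, 88.9) True -0.0003 (0.448, 60.4, 90.3)
```

View pics/end.png

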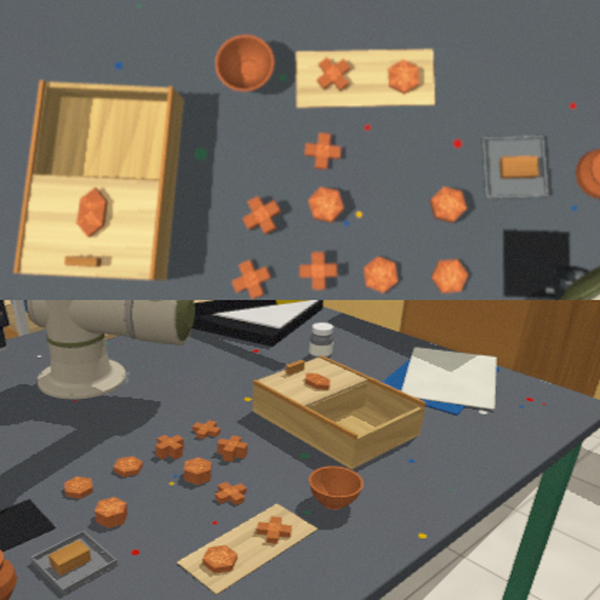

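The lid is shut after travelling the full 150 mm, with the sample flat on it at (92,212). The offcut is in the tray at (520,167), and the other samples, the bowl and the pot are undisturbed.

```bash
python3 -c "
from bench import job; print(job.hand_in())"
```

```text
the job is handed in; nothing more can be done
None
```

The job is handed in with no verdict returned: all four picket tiles are packed (thick below, thin on top), the offcut is in the tray, the lid is shut, and the picket sample lies flat on it, all at about 91 s of the 200 s allowed.

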